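# Pack the kit box, index the table three clicks and hold it

## Robot

A 6-joint arm with a two-finger parallel gripper is mounted at the origin on the work surface. World frame = base frame: x ahead of the robot, y to its left, z up, the work surface at z = 0. Lengths are in m, angles in rad, forces in N, time in s.
With the tool pointing down it reaches from about 0.25 to 0.775 m from the base axis. Payload 4 kg.
Tool frame: the origin (TCP) lies at the very end of the fingers, on their centre line; the grasp point (between the pads) lies 19 mm behind it; z points along the fingers, y is the line along which they close (so a half turn about z gives the same grasp; the last joint's range is limited). The gripper opens to 94 mm and grips with 3 to 60 N. Pads are 16 mm wide; open, the fingers measure 119 mm over their backs; the gripper's body (75 mm by 177 mm) begins 78 mm behind the grasp point.
Start: joints at [1.059, 0.087, 1.371, -0, 1.684, -0.103], TCP at [0.219, 0.505, 0.206] pointing down, gripper open.
Joint ranges: [-3.1, 3.1], [-0.76, 2.03], [0.27, 2.55], [-1.08, 4.22], [0.17, 2.65], [-2.57, 2.57]. Speed limits (rad/s): [2.79, 2.79, 3.14, 3.14, 3.14, 3.14].

## Interface

Orientations are given as [roll, pitch, yaw] about the fixed x, y, z axes, in that order (R = Rz(yaw) Ry(pitch) Rx(roll)).
In Python, from bench import robot, vision gives the robot as it stands.
- The arm moves only by the shell command python3 -m crank 'ROWS'. ROWS is JSON, a list of rows, each a list of 3 entries, a list of its own where there are three numbers: the closure, from 0 (fully open) to 1 (shut), then the shift along the tool's x, y, z in m, then the turn, a rotation vector about the tool's x, y, z in degrees. A call has 1 to 8 rows; each row shifts and turns the commanded pose from where the row before left it, along the tool's axes as they then stand; what a row does not reach is not made up. A row lasts 1/10 s, in which the tool goes at most 50 mm and 8.59 degrees, less where a joint would pass 70% of its speed; a pose out of reach is approached as far as the arm can. A call with a gripper value outside its range is refused whole. The fingers move at their own pace and stop on an object; the grip force is fixed at half the most. Time passes only in rows, so rows that do not move let the fingers close. It gives the time, the measured TCP pose, the force, the opening and the grip force at its end, in the units of the state.
- robot.get_obs(): the state, without advancing time (a new reading comes with each control period).
- vision.snapshot(name): name is "scene" or "top" or "wrist"; returns a dict with "color" (480x640x3 uint8, red, green, blue), "z_map" (480x640 float32, m along the optical axis (not along the pixel's ray), 0 where there is no reading), "fx", "fy", "cx", "cy" (pixels), "R" (3x3) and "t" (3): a world point X has camera coordinates R X + t. Camera axes: x right, y down, z forward; pixel columns grow to the right and rows downward; lengths in m; the calibration is good to about 2 mm. A picture is of the moment at which its call begins.
- robot.close_job(): hands the job in; it is judged then, once.
The state is a dict: "time": time; "joint_positions": joint angles; "qvel": joint speeds; "joint_torque": joint torques, N m; "tool_pos": TCP position; "ee_rot": TCP orientation; "wrist_force": force on the tool from outside, world axes, zero at the start; "wrist_torque": the same for the moment, N m; "width": finger opening in m; "finger_force": force on a finger pad.
Only numpy, scipy, OpenCV 4.12 (cv2) and the standard library are available. Lean on these libraries where they do the work, as an engineer would, in place of code of your own. Each camera call takes 0.05 s, during which the arm holds its last target. There are 200 camera calls.

## Task

Pack the black square bit case and the amber screw-cap jar from the bench into the one empty box on the rotary indexing table, side by side, upright and right down on its floor, lowering them in rather than dropping them. Then grip the bar knob at the table's centre and turn the table clockwise (seen from above) to the third click, not past it, with the kit still in its box. Finish while still gripping the knob at that third stop, to keep the table from turning while the lid goes on, and leave the other things on the bench where they are.

Things in the scene. Friction and masses are not known exactly. Their poses are not given: they have to be found in the camera images.
- jar: loose round jar, amber with a white screw cap, 40 mm across and 70 mm tall, 0.08 to 0.15 kg, standing upright on the bench to one side of the indexing table; origin at the centre of its underside, z up
- bit_case: loose black bit case, an upright square block 40 x 40 mm and 70 mm tall with a grey seam line round it, 0.1 to 0.2 kg, standing upright on the bench on the other side; origin at the centre of its underside, x and y square to its side faces
- empty_box (a point): centre of the inner floor of the one empty plywood box, on the robot's side of the dial, 95 mm from its axis, 50 mm above the bench. Inside: 45 mm along this point's x (radial, -x outward, away from the knob) by 85 mm along y; walls 5 mm thick, 20 mm above the floor. Jar and case fit along y, centres 20.5 mm either side of the middle, in either order, with 2 mm play. Turns with the dial
- knob_grip (a point): point on the vertical axis of the dial, 95 mm above the bench, at mid height of the black grip bar of the knob: 56 mm long along this point's x (towards the empty box), 22 mm thick along its y, its flat sides from 72 to 114 mm above the bench, over a round skirt 54 mm across. Pinched from above across its thickness; turns with the dial
- index_knob: the same knob: grip bar, round skirt and steel neck, fixed to the dial; origin on the axis, 45 mm above the bench
- index_table: grey base (200 mm square plate, origin on the dial's axis at bench level) of the rotary indexing table. On it turns the round aluminium dial, 260 mm across, top face 45 mm above the bench, with five boxes 72 degrees apart. Four are packed already (jars and cases fixed in them, tops 120 mm above the bench, at least 73 mm from the axis). Bolted down
- dial (a joint): angle of dial and knob, rad, growing clockwise seen from above; begins at rest in a stop at 0. A sprung roller drops into a notch every 0.419 rad (24 degrees): stops at 0.419, 0.838, 1.257 (the third); the next is 1.676. About 0.25 N m turns it out of a stop; well past half way it is drawn into the next; let alone it stays in its stop
- screwdriver: screwdriver, 190 mm, black handle, lying in front of the indexing table; origin under its middle; bystander, to be left alone
- glue_bottle: small threadlocker bottle, 32 mm across, 85 mm tall, standing; bystander, to be left alone
- tape_roll: roll of tape lying flat, 90 mm across, 20 mm high; bystander, to be left alone
- mug: white mug, 76 mm across, 90 mm tall; bystander, to be left alone
- lids: stack of plywood box lids, 56 x 96 x 26 mm; bystander, to be left alone
- grease_tub: white tub with a lid, 70 mm across and 45 mm high (wider and lower than the jar to be packed); bystander, to be left alone
- socket_block: dark wooden block 130 x 42 x 30 mm with five steel sockets standing in it, 55 mm high in all; bystander, to be left alone
Things that resemble listed ones, but are neither listed nor needed, are in the scene too. What is shaped like the bit_case but purple is not meant.

How it is judged:
By the outcome, as a careful person would: the job done as asked, in the order asked, and still so for the second after the job is handed in, while the arm keeps its last pose, push and grip.
It also fails if it takes over 69 s, if anything falls off the work surface, if the arm or the gripper's body presses on something with over 40 N, if the wrist force passes 120 N, or if a joint passes its speed limit or range.

## Working session

There is one attempt and no reset: what is moved stays moved. The work goes in short steps, Python scripts to look and compute and a shell command to move; the robot and the scene stay as the last step left them, time stands still between calls to the robot, and variables do not carry over. Pictures are saved under pics/ and viewed, at most 11 in all, crops included, and the job is handed in when it is done.

```bash
ls; mkdir -p pics
cat > h.py <<'E'
import numpy as np, cv2, pickle
from bench import robot, vision
def snap(n):
    s=vision.snapshot(n); pickle.dump(s,open(f'{n}.pkl','wb')); return s
def save(s,f): cv2.imwrite('pics/'+f,s['color'][:,:,::-1])
def ray(s,u,v,z):
    R=np.array(s['R']);t=np.array(s['t']);c=-R.T@t
    d=R.T@np.array([(u-s['cx'])/s['fx'],(v-s['cy'])/s['fy'],1.]); return c+d*(z-c[2])/d[2]
def cloud(s):
    z=s['z_map'];v,u=np.indices(z.shape);R=np.array(s['R']);t=np.array(s['t'])
    P=np.stack([(u-s['cx'])/s['fx']*z,(v-s['cy'])/s['fy']*z,z],-1); P=(P-t)@R; P[z==0]=np.nan; return P
E
python3 - <<'E'
from h import *
for n in ('top','scene'):
    s=snap(n); save(s,n+'.png'); print(n,s['fx'],s['R'],s['t'])
print(robot.get_obs())
E
```

```text
pics
top 571.0731669920467 [[-0.00693077 -0.99994376 -0.00802704]
 [-0.98818211  0.00807803 -0.15307144]
 [ 0.15312767  0.00687128 -0.98818252]] [0.0054974  0.53435835 1.4899821 ]
scene 570.5790706320366 [[-0.21356384  0.97687845 -0.00994898]
 [ 0.82390909  0.17463099 -0.53914547]
 [-0.52494219 -0.12333903 -0.84215389]] [ 0.09644446 -0.39715945  1.5403757 ]
{'time': 0.1, 'joint_positions': array([ 1.05890655e+00,  8.78747680e-02,  1.37208700e+00, -3.58163594e-06,
        1.68359650e+00, -1.03092660e-01]), 'qvel': array([ 0.00132625, -0.00089742, -0.00277994, -0.0015884 ,  0.00117618,
       -0.00250731]), 'joint_torque': array([ 2.98081912e-03, -3.41249263e+01, -3.03302872e+01,  7.20535289e-02,
        3.03647888e-02, -1.17921563e-04]), 'tool_pos': array([0.21838854, 0.50424948, 0.20443286]), 'ee_rot': array([-3.13963711e+00, -1.98740884e-04,  2.73279494e+00]), 'wrist_force': array([-0.16517992, -0.17073597,  0.18122775]), 'wrist_torque': array([-0.00740589, -0.0139355 ,  0.00228147]), 'finger_force': 0.0, 'width': 0.09385620437025953}
```

View pics/top.png

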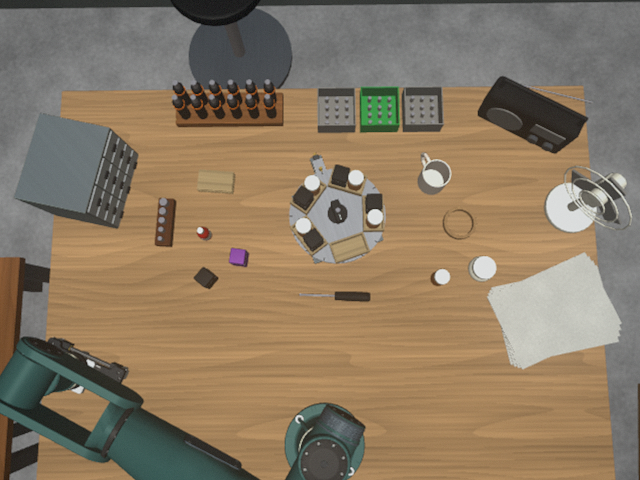

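View pics/scene.png

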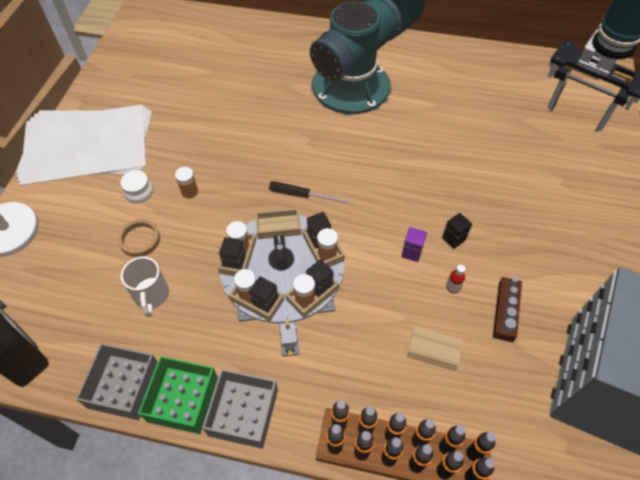

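The top picture shows a black square block at (206,278), and a white cap on an amber body at (442,277). The dial is centred near (337,212), with its empty box at (350,248).

Possible mix-ups:
- **Case:** purple block (239,257), and the fixed dial cases at (341,176), (374,203), (313,237) and (303,197).
- **Jar:** grease tub (484,268), glue bottle (203,233), and the fixed dial jars.

I choose (206,278) and (442,277).

Run:
```python
from h import *
t=pickle.load(open('top.pkl','rb')); s=pickle.load(open('scene.pkl','rb'))
def crop(s,u,v,r=32): return cv2.resize(s['color'][v-r:v+r,u-r:u+r,::-1],(380,280) if 0 else (280,280),interpolation=cv2.INTER_CUBIC)
a=np.hstack([crop(t,206,278),crop(t,442,277)]);b=np.hstack([crop(s,457,230),crop(s,186,183)])
cv2.imwrite('pics/c1.png',np.vstack([a,b]))
for n,S in(('top',t),('scene',s)):
    P=cloud(S);c=S['color'].astype(int)
    dark=(c.max(2)<70); white=(c.min(2)>150)
    def m(mask,box,z0,z1):
        x0,x1,y0,y1=box
        k=mask&(P[...,2]>z0)&(P[...,2]<z1)&(P[...,0]>x0)&(P[...,0]<x1)&(P[...,1]>y0)&(P[...,1]<y1)
        q=P[k]; r=cv2.minAreaRect((q[:,:2]*1000).astype(np.float32)); print(n,k.sum(),q.mean(0).round(4),[np.round(x,1) for x in r])
    any_=np.ones_like(dark)
    m(any_,(.3,.5,.3,.42),.063,.08)
    m(any_,(.3,.5,-.35,-.2),.062,.08)
    m(any_,(.45,.65,-.1,.1),.105,.117)
    e=ray(S,*((350,248) if n=='top' else (279,223)),.05);print(n,'box',e)
    print(ray(S,*((206,278) if n=='top' else (457,222)),.07),ray(S,*((442,277) if n=='top' else (186,176)),.07),ray(S,*((337,210) if n=='top' else (280,250)),.1))
```

```text
top 182 [0.4333 0.3142 0.0707] [array([433.3, 310. ]), array([41.1, 39. ]), np.float64(50.7)]
top 194 [ 0.4299 -0.3103  0.0708] [array([ 429.7, -310.8]), array([40.8, 36.8]), np.float64(88.1)]
top 271 [ 0.5863 -0.0015  0.1132] [array([580.8,   3.1]), array([151.2, 120.5]), np.float64(10.1)]
top box [ 0.50793348 -0.07272229  0.05      ]
[0.42925308 0.30448265 0.07      ] [ 0.42717611 -0.30977179  0.07      ] [ 0.60088836 -0.03829855  0.1       ]
scene 253 [0.4353 0.3151 0.0693] [array([433.9, 311.2]), array([39.9, 42.2]), np.float64(49.7)]
scene 224 [ 0.4312 -0.3095  0.0692] [array([ 428.3, -310.4]), array([42.3, 38.1]), np.float64(16.1)]
scene 483 [ 0.5893 -0.0046  0.113 ] [array([593.7,  23. ]), array([138.7, 138.3]), np.float64(44.9)]
scene box [ 0.50205554 -0.06865615  0.05      ]
[0.43360315 0.30665922 0.07      ] [ 0.43445416 -0.30161824  0.07      ] [ 0.59656272 -0.03927612  0.1       ]
```

View pics/c1.png

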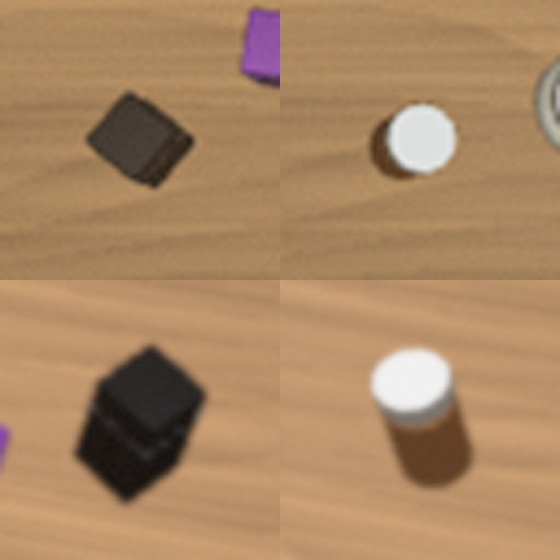

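The crop confirms both choices: a plain black block with a grey seam, and a small amber jar with a white cap. Next I'll measure the dial axis and the box orientation.

Run:
```python
from h import *
from scipy.optimize import least_squares
for n in('top','scene'):
    S=pickle.load(open(n+'.pkl','rb'));P=cloud(S);c=S['color'].astype(int)
    # knob: dark within 45mm of axis guess, above .08
    d=np.hypot(P[...,0]-.599,P[...,1]+.038)
    k=(d<.05)&(P[...,2]>.105)&(P[...,2]<.125); q=P[k]
    r=cv2.minAreaRect((q[:,:2]*1000).astype(np.float32)); print(n,'knob',k.sum(),q.mean(0).round(4),[np.round(x,1) for x in r])
    # rim of empty box & inner floor
    e=np.hypot(P[...,0]-.507,P[...,1]+.07)
    for z0,z1,l in((.062,.08,'rim'),(.045,.056,'floor')):
        k=(e<.06)&(P[...,2]>z0)&(P[...,2]<z1)&(c[...,0]-c[...,2]>30)
        q=P[k]; r=cv2.minAreaRect((q[:,:2]*1000).astype(np.float32)); print(l,k.sum(),q.mean(0).round(4),[np.round(x,1) for x in r])
    # white caps
    k=(d<.14)&(c.min(2)>150)&(P[...,2]>.105)
    N,L,st,ce=cv2.connectedComponentsWithStats(k.astype(np.uint8))
    for i in range(1,N):
        if st[i,4]>60:
            q=P[L==i]; (x,y),R=cv2.minEnclosingCircle((q[:,:2]*1000).astype(np.float32)); print('cap',st[i,4],q.mean(0).round(4),round(x,1),round(y,1),round(R,1))
    x0,x1,y0,y1=(270,400,140,280) if n=='top' else (200,360,190,330)
    cv2.imwrite(f'pics/d_{n}.png',cv2.resize(S['color'][y0:y1,x0:x1,::-1],None,fx=4,fy=4,interpolation=cv2.INTER_CUBIC))
```

```text
top knob 189 [ 0.5989 -0.0401  0.1143] [array([599.6, -40.1]), array([57.2, 22.4]), np.float64(19.2)]
rim 216 [ 0.5081 -0.0689  0.0704] [array([508.5, -68. ]), array([ 55.9, 100. ]), np.float64(18.6)]
floor 493 [ 0.5108 -0.0706  0.0507] [array([509.7, -73.7]), array([ 52.8, 102.3]), np.float64(17.5)]
cap 184 [ 0.6829 -0.0873  0.121 ] 683.1 -86.8 20.3
cap 185 [0.6703 0.0259 0.1206] 670.8 25.4 19.9
cap 193 [ 0.5792 -0.1344  0.1207] 579.6 -134.5 20.1
cap 185 [0.5585 0.0489 0.1207] 558.7 48.1 19.8
scene knob 287 [ 0.6007 -0.0391  0.1134] [array([599.1, -39.7]), array([56.1, 22.4]), np.float64(18.5)]
rim 422 [ 0.5093 -0.0687  0.0682] [array([508.2, -69.8]), array([60.4, 93.8]), np.float64(19.9)]
floor 585 [ 0.503  -0.0725  0.0504] [array([508.2, -67. ]), array([54.4, 91.6]), np.float64(18.5)]
cap 265 [ 0.5799 -0.1344  0.1196] 579.3 -135.3 20.7
cap 275 [0.5587 0.0488 0.1196] 556.4 47.8 22.8
cap 310 [ 0.6836 -0.0873  0.1197] 682.4 -87.0 21.1
cap 324 [0.6702 0.0263 0.1195] 668.0 27.9 22.9
```

View pics/d_top.png

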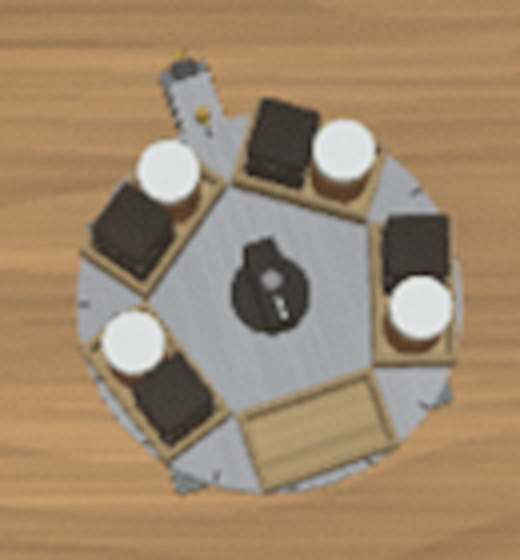

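The picture matches the numbers: the axis is at (0.5995,-0.0398), its pixel about (270,285) in the crop. The box lies at 18.8° (pixel about (320,432)) and is centred at (0.5096,-0.0704).

```bash
cat > go.py <<'E'
import sys; from h import *
from scipy.spatial.transform import Rotation as Ro
x,y,z,yaw=map(float,sys.argv[1:5]); o=robot.get_obs()
R=Ro.from_euler('xyz',o['ee_rot']); d=R.inv().apply(np.array([x,y,z])-o['tool_pos'])
T=Ro.from_euler('xyz',[np.pi,0,np.radians(yaw)])
print('shift mm',(d*1000).round(1),'turn deg',(R.inv()*T).as_rotvec(degrees=True).round(2),'t',o['time'],'yaw',np.degrees(o['ee_rot'][2]).round(2),'pos',o['tool_pos'].round(4),'w',o['width'])
E
python3 go.py .4335 .3105 .15 140.2
```

```text
shift mm [-274.4  -92.2   54.6] turn deg [-0.11  0.   16.38] t 0.1 yaw 156.58 pos [0.2184 0.5042 0.2044] w 0.09385620437025953
```

```bash
python3 -m crank '[[0,[-0.0392,-0.0132,0],[0,0,0]],[0,[-0.0392,-0.0132,0.005],[0,0,0]],[0,[-0.0392,-0.0132,0.01],[0,0,0]],[0,[-0.0392,-0.0132,0.01],[0,0,0]],[0,[-0.0392,-0.0132,0.01],[0,0,0]],[0,[-0.0392,-0.0132,0.01],[0,0,0]],[0,[-0.0392,-0.013,0.01],[0,0,0]],[0,[0,0,0],[0,0,8.2]]]'; python3 -m crank '[[0,[0,0,0],[0,0,8.2]],[0,[0,0,0],[0,0,0]],[0,[0,0,0],[0,0,0]]]'; python3 go.py .4335 .3105 .03 140.2
python3 - <<'E'
from h import *
s=snap('wrist');save(s,'w1.png')
P=cloud(s);k=(P[...,2]>.063)&(P[...,2]<.078)&(np.hypot(P[...,0]-.4335,P[...,1]-.3105)<.04)
q=P[k];print(k.sum(),q.mean(0),cv2.minAreaRect((q[:,:2]*1000).astype(np.float32)))
E
```

```text
time: 0.9
tool_pos: [0.4358, 0.3068, 0.1478]
ee_rot: [-3.137, -0.0, 2.581]
wrist_force: [-0.5, 0.7, -0.2]
width: 0.0937
finger_force: 0.0
time: 1.2
tool_pos: [0.4336, 0.311, 0.1501]
ee_rot: [-3.141, -0.0, 2.45]
wrist_force: [-0.3, -0.2, 0.4]
width: 0.0941
finger_force: 0.0
shift mm [ -0.3  -0.3 120.1] turn deg [-0.03 -0.02  0.15] t 1.2 yaw 140.35 pos [0.4336 0.311  0.1501] w 0.09412966190096345
2706 [0.43002868 0.3137405  0.06960875] ((430.8329162597656, 313.0809631347656), (40.10862731933594, 39.68096923828125), 49.92786407470703)
```

View pics/w1.png

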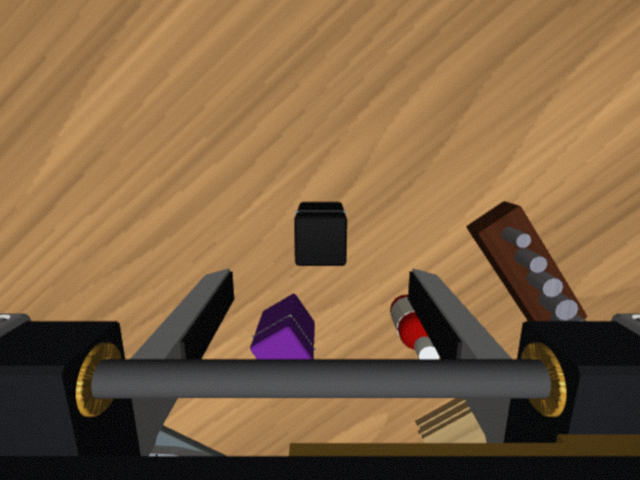

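The wrist view shows the case centred between the fingers at (321,235), with the purple block (283,330) and the glue bottle clear of the fingers' path. I'll go down and grip.

```bash
python3 -m crank '[[0.25,[0.0015,0,0.03],[0,0,0]],[0.25,[0,0,0.03],[0,0,0]],[0.25,[0,0,0.03],[0,0,0]],[0.25,[0,0,0.02],[0,0,0]],[0.25,[0,0,0.01],[0,0,0]],[0.25,[0,0,0],[0,0,0]],[0.7,[0,0,0],[0,0,0]],[0.7,[0,0,0],[0,0,0]]]'; python3 -m crank '[[0.7,[0,0,0],[0,0,0]],[0.7,[0,0,0],[0,0,0]],[0.7,[0,0,0],[0,0,0]]]';python3 go.py .4335 .3105 .03 140.2
```

```text
time: 2.05
tool_pos: [0.4338, 0.3127, 0.0323]
ee_rot: [3.138, 0.001, 2.447]
wrist_force: [-0.3, -0.4, -0.2]
width: 0.058
finger_force: 0.0
time: 2.35
tool_pos: [0.433, 0.3121, 0.0314]
ee_rot: [3.14, 0.001, 2.447]
wrist_force: [-0.3, -0.8, 2.3]
width: 0.0397
finger_force: 30.0
shift mm [-1.4 -0.9  1.4] turn deg [ 0.06  0.03 -0.02] t 2.35 yaw 140.18 pos [0.433  0.3121 0.0314] w 0.039739556771702295
```

```bash
python3 -m crank '[[0.7,[0,0,-0.02],[0,0,0]],[0.7,[0,0,-0.04],[0,0,0]],[0.7,[0,0,-0.04],[0,0,0]],[0.7,[0,0,-0.04],[0,0,0]],[0.7,[0,0,0],[0,0,7.85]],[0.7,[0,0,0],[0,0,7.85]],[0.7,[0,0,0],[0,0,7.85]],[0.7,[0,0,0],[0,0,7.85]]]';python3 -m crank '[[0.7,[0,0,0],[0,0,0]],[0.7,[0,0,0],[0,0,0]]]'; python3 go.py .503 -.051 .17 108.8
```

```text
time: 3.15
tool_pos: [0.4323, 0.3118, 0.17]
ee_rot: [-3.141, 0.0, 1.893]
wrist_force: [-1.6, -0.6, -0.7]
width: 0.0397
finger_force: 30.0
time: 3.35
tool_pos: [0.4324, 0.3118, 0.1701]
ee_rot: [-3.141, 0.0, 1.901]
wrist_force: [0.1, -0.5, -1.3]
width: 0.0397
finger_force: 30.0
shift mm [-3.661e+02 -5.100e+01  1.000e-01] turn deg [-0.04  0.01  0.14] t 3.35 yaw 108.94 pos [0.4324 0.3118 0.1701] w 0.03967674114420566
```

```bash
python3 -m crank '[[0.7,[-0.02,-0.0028,0],[0,0,0]],[0.7,[-0.04,-0.0056,0],[0,0,0]],[0.7,[-0.045,-0.0063,0],[0,0,0]],[0.7,[-0.045,-0.0063,0],[0,0,0]],[0.7,[-0.045,-0.0063,0],[0,0,0]],[0.7,[-0.045,-0.0063,0],[0,0,0]],[0.7,[-0.045,-0.0063,0],[0,0,0]],[0.7,[-0.041,-0.0056,0],[0,0,0]]]';python3 -m crank '[[0.7,[-0.03,-0.0042,0],[0,0,0]],[0.7,[-0.01,-0.0014,0],[0,0,0]],[0.7,[0,0,0],[0,0,0]],[0.7,[0,0,0],[0,0,0]],[0.7,[0,0,0],[0,0,0]]]'; python3 go.py .503 -.051 .082 108.8
cat > look.py <<'E'
from h import *
f=__import__('sys').argv[1]
for n in('scene','top'):
    s=snap(n)
    u0,v0=(200,150) if n=='scene' else (260,130)
    if n=='scene':cv2.imwrite('pics/'+f,cv2.resize(s['color'][150:310,200:360,::-1],None,fx=3.5,fy=3.5,interpolation=cv2.INTER_CUBIC))
    P=cloud(s);a=np.radians(18.8);ex=np.array([np.cos(a),np.sin(a)]);ey=np.array([-np.sin(a),np.cos(a)])
    L=P[...,:2]-np.array([.5096,-.0704]);X=L@ex*1000;Y=L@ey*1000;z=P[...,2]
    c=s['color'].astype(int)
    near=(abs(X)<60)&(abs(Y)<80)
    k=near&(z>.065)&(z<.074)&(c[...,0]-c[...,2]>30)&(abs(X)<34);print(n,'rim',k.sum(),np.percentile(X[k],[2,98]).round(1),np.percentile(Y[k],[2,98]).round(1))
    for l,m in(('dark',(c.max(2)<80)&(abs(X)<24)&(abs(Y)<45)),('white',(c.min(2)>130)&(abs(X)<45)&(abs(Y)<45)),('amber',(c[...,0]-c[...,2]>40)&(c[...,0]<150)&(abs(X)<24)&(abs(Y)<45))):
        k=m&(z>.08)&(z<.21)
        if k.sum()>10: print(n,l,k.sum(),'X',np.percentile(X[k],[2,98]).round(1),'Y',np.percentile(Y[k],[2,98]).round(1),'z',np.percentile(z[k],[2,98]).round(3))
E
python3 look.py p1.png
```

```text
time: 4.15
tool_pos: [0.4945, -0.0134, 0.1705]
ee_rot: [3.141, 0.0, 1.9]
wrist_force: [0.5, 0.5, -2.2]
width: 0.0397
finger_force: 30.0
time: 4.65
tool_pos: [0.5019, -0.0495, 0.1705]
ee_rot: [3.141, -0.001, 1.901]
wrist_force: [0.3, 0.1, -1.6]
width: 0.0399
finger_force: 30.0
shift mm [-1.8  0.5 88.5] turn deg [ 0.01 -0.04  0.12] t 4.65 yaw 108.92 pos [ 0.5019 -0.0495  0.1705] w 0.03991161048952967
scene rim 377 [-28.5  31.6] [-60.9  55.7]
scene dark 152 X [16.2 22. ] Y [ 5.7 40. ] z [0.146 0.185]
scene amber 22 X [16.9 21.1] Y [ 2.6 38.7] z [0.139 0.175]
top rim 49 [-27.5  33.6] [39.3 70.9]
```

View pics/p1.png

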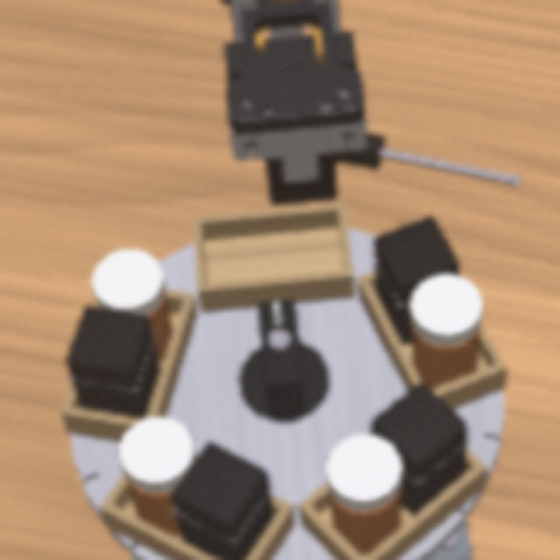

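The scene view shows the case held at (302,178) above the left part of the empty box, whose rim spans (200–350, 210–300). I'll check the tangential offset more finely with the wrist camera.

Run:
```python
from h import *
s=snap('wrist');P=cloud(s)
a=np.radians(18.8);ex=np.array([np.cos(a),np.sin(a)]);ey=np.array([-np.sin(a),np.cos(a)])
L=P[...,:2]-np.array([.5096,-.0704]);X=L@ex*1000;Y=L@ey*1000;z=P[...,2]
k=(z>.145)&(z<.2)&(abs(X)<15)&(abs(Y)<60);print('case',k.sum(),np.percentile(Y[k],[1,5,50,95,99]).round(1),np.percentile(z[k],[1,50,99]).round(3))
k=(z>.064)&(z<.076)&(abs(X)<40)&(abs(Y)<60);print('rim',k.sum(),np.percentile(X[k],[1,50,99]).round(1),np.percentile(Y[k],[1,50,99]).round(1))
q=P[k];print(cv2.minAreaRect((q[:,:2]*1000).astype(np.float32)))
k=(z>.045)&(z<.055)&(abs(X)<40)&(abs(Y)<60);print('floor',k.sum(),np.percentile(X[k],[1,50,99]).round(1),np.percentile(Y[k],[1,50,99]).round(1))
# scene: side face of case via image columns
S=pickle.load(open('scene.pkl','rb'));Q=cloud(S);L=Q[...,:2]-np.array([.5096,-.0704]);X=L@ex*1000;Y=L@ey*1000;z=Q[...,2]
for lo in np.arange(.135,.20,.01):
    k=(X>10)&(X<26)&(abs(Y)<50)&(z>lo)&(z<=lo+.01)
    if k.sum(): print(lo.round(3),k.sum(),'X',np.median(X[k]).round(1),'Y',Y[k].min().round(1),Y[k].max().round(1))
k=(abs(z-.07)<.004)&(abs(X)<34)&(abs(Y)<53);h,e=np.histogram(X[k],np.arange(-36,38,4));print(h);h,e=np.histogram(Y[k],np.arange(-54,56,4));print(h)
save(s,'w2.png')
```

```text
case 1871 [43.4 43.6 43.9 44.2 44.4] [0.146 0.178 0.2  ]
rim 957 [-29.2   3.3  34.6] [23.2 46.4 59. ]
((500.7444763183594, -31.356800079345703), (69.2757568359375, 36.71928405761719), 22.997812271118164)
floor 2144 [-34.2   2.8  39.6] [-2.6 33.1 59.7]
0.135 19 X 19.3 Y 5.9 40.4
0.145 61 X 19.2 Y 2.3 40.9
0.155 55 X 19.1 Y 2.8 41.4
0.165 34 X 19.0 Y 2.2 42.0
0.175 29 X 18.6 Y 2.4 41.8
0.185 6 X 19.7 Y 4.8 40.0
[ 0 16 72 33  7  8  3 11  7  9  8  8  7  5 50 76  8  3]
[ 6  9 41  9  9 11  8 13 12 10  8 11 13  9 10 11 10  9 11 11 12 11 11 12
 35 16  3]
```

View pics/w2.png

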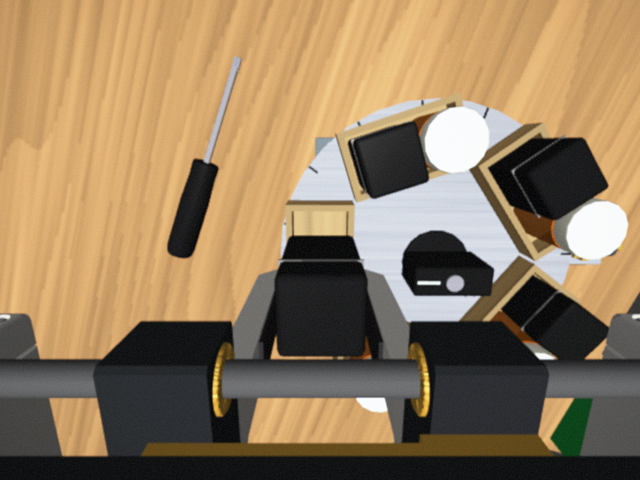

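The wrist view shows the case square between the pads (280–365, 237–355) over the box, whose +Y wall is at row ~207. I'll compare that rim with the case face in this same camera.

Run:
```python
from h import *
s=pickle.load(open('wrist.pkl','rb'));P=cloud(s)
a=np.radians(18.8);ex=np.array([np.cos(a),np.sin(a)]);ey=np.array([-np.sin(a),np.cos(a)])
L=P[...,:2]-np.array([.5096,-.0704]);X=L@ex*1000;Y=L@ey*1000;z=P[...,2]
for u in(300,320,340): print(u,[(v,Y[v,u].round(1),(z[v,u]*1000).round()) for v in range(196,244,3)])
for v in(215,225): print(v,[(u,X[v,u].round(1),(z[v,u]*1000).round()) for u in list(range(276,296,2))+list(range(344,362,2))])
k=(z>.145)&(z<.2)&(abs(Y-44)<1.5)&(abs(X)<30);print('case X',X[k].min(),X[k].max())
```

```text
300 [(196, np.float64(52.9), np.float64(45.0)), (199, np.float64(50.2), np.float64(44.0)), (202, np.float64(50.1), np.float64(59.0)), (205, np.float64(49.6), np.float64(71.0)), (208, np.float64(47.1), np.float64(71.0)), (211, np.float64(40.7), np.float64(49.0)), (214, np.float64(38.2), np.float64(50.0)), (217, np.float64(35.4), np.float64(49.0)), (220, np.float64(32.9), np.float64(50.0)), (223, np.float64(30.4), np.float64(50.0)), (226, np.float64(27.6), np.float64(50.0)), (229, np.float64(25.0), np.float64(50.0)), (232, np.float64(22.6), np.float64(51.0)), (235, np.float64(43.9), np.float64(143.0)), (238, np.float64(44.1), np.float64(151.0)), (241, np.float64(43.8), np.float64(156.0))]
320 [(196, np.float64(52.9), np.float64(45.0)), (199, np.float64(50.0), np.float64(43.0)), (202, np.float64(50.1), np.float64(60.0)), (205, np.float64(49.5), np.float64(70.0)), (208, np.float64(47.2), np.float64(71.0)), (211, np.float64(41.0), np.float64(51.0)), (214, np.float64(38.4), np.float64(51.0)), (217, np.float64(35.5), np.float64(49.0)), (220, np.float64(32.9), np.float64(49.0)), (223, np.flo
[... 1992 characters left out ...]
0)), (284, np.float64(-32.9), np.float64(45.0)), (286, np.float64(-28.6), np.float64(70.0)), (288, np.float64(-27.1), np.float64(70.0)), (290, np.float64(-25.4), np.float64(71.0)), (292, np.float64(-24.4), np.float64(64.0)), (294, np.float64(-23.8), np.float64(50.0)), (344, np.float64(19.2), np.float64(50.0)), (346, np.float64(20.7), np.float64(53.0)), (348, np.float64(21.1), np.float64(70.0)), (350, np.float64(22.8), np.float64(69.0)), (352, np.float64(24.3), np.float64(69.0)), (354, np.float64(28.3), np.float64(45.0)), (356, np.float64(30.0), np.float64(45.0)), (358, np.float64(31.8), np.float64(45.0)), (360, np.float64(33.6), np.float64(44.0))]
case X -21.15826743520604 19.146043539416585
```

In the wrist frame the wall gap is 1.1 mm and the case is about 0.5 mm off radially. I'll correct both (-1.1 mm, -0.5 mm) and lower.

```bash
python3 -m crank '[[0.7,[-0.0011,-0.0005,0.01],[0,0,0]],[0.7,[0,0,0.02],[0,0,0]],[0.7,[0,0,0.02],[0,0,0]],[0.7,[0,0,0.015],[0,0,0]],[0.7,[0,0,0.01],[0,0,0]],[0.7,[0,0,0.005],[0,0,0]],[0.7,[0,0,0.003],[0,0,0]],[0.7,[0,0,0],[0,0,0]]]'; python3 -m crank '[[0.7,[0,0,0.003],[0,0,0]],[0.7,[0,0,0.002],[0,0,0]],[0.7,[0,0,0],[0,0,0]],[0.7,[0,0,0],[0,0,0]]]';python3 go.py .5030 -.051 .0814 108.8
```

```text
time: 5.6
tool_pos: [0.5021, -0.0522, 0.0876]
ee_rot: [3.141, 0.0, 1.899]
wrist_force: [-0.0, 0.3, -1.8]
width: 0.0397
finger_force: 30.0
time: 6.0
tool_pos: [0.502, -0.0522, 0.0826]
ee_rot: [3.141, 0.0, 1.899]
wrist_force: [0.6, -0.3, -2.2]
width: 0.0398
finger_force: 30.0
shift mm [0.8 1.3 1.2] turn deg [ 0.02  0.   -0.02] t 6.0 yaw 108.78 pos [ 0.502  -0.0522  0.0826] w 0.039795640034492825
```

```bash
python3 -m crank '[[0.7,[0,0,0.001],[0,0,0]],[0.7,[0,0,0],[0,0,0]]]'|egrep 'tool|wrist'; python3 -m crank '[[0.7,[0,0,0.001],[0,0,0]],[0.7,[0,0,0],[0,0,0]]]'|egrep 'tool|wrist'; python3 go.py .5030 -.051 .0814 108.8
```

```text
tool_pos: [0.5019, -0.0522, 0.0815]
wrist_force: [-1.0, 0.4, -2.0]
tool_pos: [0.502, -0.0523, 0.0813]
wrist_force: [-1.7, 0.4, 4.2]
shift mm [ 0.9  1.4 -0.1] turn deg [ 0.02  0.01 -0.02] t 6.4 yaw 108.78 pos [ 0.502  -0.0523  0.0813] w 0.039763963649579126
```

Touched the floor at the expected height. I'll release and retreat.

```bash
python3 -m crank '[[0.5,[0,0,0],[0,0,0]],[0.4,[0,0,0],[0,0,0]],[0.3,[0,0,0],[0,0,0]],[0.3,[0,0,0],[0,0,0]],[0.3,[0,0,-0.02],[0,0,0]],[0.3,[0,0,-0.04],[0,0,0]],[0.3,[0,0,-0.04],[0,0,0]],[0.3,[0,0,0],[0,0,0]]]'; python3 go.py .429 -.3105 .18 108.8
```

```text
time: 7.2
tool_pos: [0.5054, -0.0529, 0.1874]
ee_rot: [3.131, 0.007, 1.899]
wrist_force: [0.6, 0.6, 0.2]
width: 0.0659
finger_force: 0.0
shift mm [-219.2 -155.4    7.1] turn deg [ 0.63  0.37 -0.02] t 7.2 yaw 108.78 pos [ 0.5054 -0.0529  0.1874] w 0.0659166095843278
```

```bash
python3 -m crank '[[0.3,[-0.018,-0.0124,0],[0,0,0]],[0.3,[-0.036,-0.0248,0],[0,0,0]],[0.3,[-0.036,-0.0248,0],[0,0,0]],[0.3,[-0.036,-0.0248,0],[0,0,0]],[0.3,[-0.036,-0.0248,0.01],[0,0,0]],[0.3,[-0.036,-0.0248,0.01],[0,0,0]],[0.3,[-0.0227,-0.0158,0.01],[0,0,0]],[0.3,[0,0,0],[0,0,0]]]' >/dev/null; python3 -m crank '[[0.3,[0,0,0],[0,0,0]],[0.3,[0,0,0],[0,0,0]]]'; python3 go.py .429 -.3105 .03 108.8
python3 - <<'E'
from h import *
a=np.radians(18.8);ex=np.array([np.cos(a),np.sin(a)]);ey=np.array([-np.sin(a),np.cos(a)])
def loc(P): 
    L=P[...,:2]-np.array([.5096,-.0704]); return L@ex*1000,L@ey*1000,P[...,2]
s=snap('wrist');P=cloud(s);k=(P[...,2]>.064)&(P[...,2]<.076)&(np.hypot(P[...,0]-.429,P[...,1]+.3105)<.04)
print('jar',k.sum(),P[k].mean(0),cv2.minEnclosingCircle((P[k][:,:2]*1000).astype(np.float32)))
for n in('scene','top'):
    s=snap(n);X,Y,z=loc(cloud(s))
    k=(abs(X)<30)&(abs(Y)<50)&(z>.11)&(z<.13);print(n,'case top',k.sum(),X[k].min(),X[k].max(),Y[k].min(),Y[k].max(),np.median(z[k]))
    if n=='scene': cv2.imwrite('pics/p2.png',cv2.resize(s['color'][150:310,150:360,::-1],None,fx=3.5,fy=3.5,interpolation=cv2.INTER_CUBIC))
E
```

```text
time: 8.2
tool_pos: [0.4294, -0.3092, 0.1506]
ee_rot: [3.141, -0.0, 1.9]
wrist_force: [-0.6, -0.2, 0.4]
width: 0.0657
finger_force: 0.0
shift mm [ -1.2  -0.9 120.6] turn deg [ 0.04 -0.02  0.04] t 8.2 yaw 108.84 pos [ 0.4294 -0.3092  0.1506] w 0.06573140841841942
jar 2116 [ 0.42709137 -0.30804016  0.06993367] ((427.37371826171875, -308.8569641113281), 20.09044647216797)
scene case top 338 -21.3991862446698 21.492979064754877 -0.5327016196455892 39.269068261245714 0.11932775862163164
top case top 250 -20.072751893567673 19.980642948051724 -0.8687200825814718 39.140361402567805 0.12087057518165983
```

View pics/p2.png

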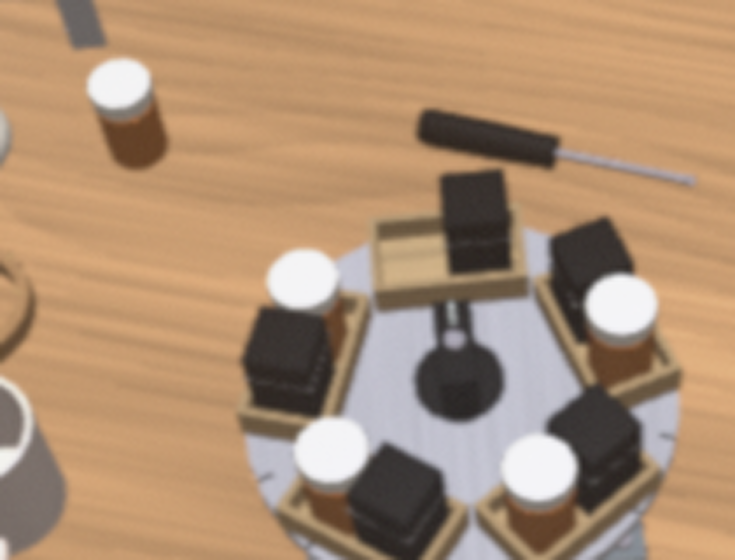

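The scene picture shows the case seated upright in its slot at (477,220), with the jar still standing at (122,110). Now the jar.

```bash
python3 -m crank '[[0.3,[-0.0005,-0.001,0.03],[0,0,0]],[0.3,[0,0,0.03],[0,0,0]],[0.3,[0,0,0.03],[0,0,0]],[0.3,[0,0,0.02],[0,0,0]],[0.3,[0,0,0.01],[0,0,0]],[0.3,[0,0,0],[0,0,0]],[0.7,[0,0,0],[0,0,0]],[0.7,[0,0,0],[0,0,0]]]'; python3 -m crank '[[0.7,[0,0,0],[0,0,0]],[0.7,[0,0,0],[0,0,0]],[0.7,[0,0,0],[0,0,0]]]';python3 go.py .4335 .3105 .03 108.8; python3 -m crank '[[0.7,[0,0,-0.02],[0,0,0]],[0.7,[0,0,-0.04],[0,0,0]],[0.7,[0,0,-0.04],[0,0,0]],[0.7,[0,0,-0.05],[0,0,0]],[0.7,[0,0,0],[0,0,0]],[0.7,[0,0,0],[0,0,0]]]';python3 go.py .5365 -.15 .18 108.8
```

```text
time: 9.15
tool_pos: [0.4292, -0.3117, 0.0323]
ee_rot: [3.14, 0.003, 1.899]
wrist_force: [0.1, -0.3, 0.8]
width: 0.0531
finger_force: 0.0
time: 9.45
tool_pos: [0.4287, -0.3115, 0.0316]
ee_rot: [3.14, 0.002, 1.898]
wrist_force: [-0.0, -0.2, 3.8]
width: 0.0392
finger_force: 30.0
shift mm [587.3 204.7   0.8] turn deg [ 0.07  0.1  -0.03] t 9.45 yaw 108.77 pos [ 0.4287 -0.3115  0.0316] w 0.03923348206609367
time: 10.05
tool_pos: [0.4286, -0.3115, 0.1819]
ee_rot: [3.14, 0.003, 1.898]
wrist_force: [-0.1, -1.2, -1.7]
width: 0.0395
finger_force: 30.0
shift mm [118.2 154.1   1.8] turn deg [ 0.09  0.16 -0.03] t 10.05 yaw 108.77 pos [ 0.4286 -0.3115  0.1819] w 0.03954425503285449
```

```bash
python3 -m crank '[[0.7,[0.012,0.0154,0],[0,0,0]],[0.7,[0.024,0.0308,0],[0,0,0]],[0.7,[0.03,0.0385,0],[0,0,0]],[0.7,[0.03,0.0385,0],[0,0,0]],[0.7,[0.0166,0.0231,0],[0,0,0]],[0.7,[0.0056,0.0078,0],[0,0,0]],[0.7,[0,0,0],[0,0,0]],[0.7,[0,0,0],[0,0,0]]]' | grep wrist_f; python3 go.py .5162 -.0898 .18 108.8
cat > wl.py <<'E'
from h import *
a=np.radians(18.8);ex=np.array([np.cos(a),np.sin(a)]);ey=np.array([-np.sin(a),np.cos(a)])
s=snap('wrist');P=cloud(s);L=P[...,:2]-np.array([.5096,-.0704]);X=L@ex*1000;Y=L@ey*1000;z=P[...,2]*1000
def band(n,m): print(n,m.sum(),'X',np.percentile(X[m],[1,50,99]).round(1),'Y',np.percentile(Y[m],[1,50,99]).round(1)) if m.sum()>5 else print(n,'none')
rim=(abs(z-70)<4)&(abs(X)<35)&(abs(Y)<56)
band('rim +Y',rim&(Y>42)&(abs(X)<15)); band('rim -Y',rim&(Y<-36)&(abs(X)<15)); band('rim +X',rim&(X>16)&(abs(Y)<35)); band('rim -X',rim&(X<-18)&(abs(Y)<35))
band('case top',(abs(z-120)<4)&(abs(X)<30)&(abs(Y)<52)); band('floor',(abs(z-50)<3)&(abs(X)<20)&(abs(Y)<44))
h=(z>134)&(z<200)&(abs(X)<30)&(Y<30)&(Y>-130); band('held',h&(abs(X)<6)); band('held all',h)
import sys; save(s,sys.argv[1])
E
python3 wl.py w3.png
```

```text
wrist_force: [-0.0, -0.2, -0.7]
shift mm [63.2  1.7 -0.9] turn deg [-0.15 -0.06 -0.07] t 10.85 yaw 108.73 pos [ 0.5349 -0.1502  0.179 ] w 0.039292330544382234
rim +Y none
rim -Y 265 X [-14.9  -0.4  14.8] Y [-44.8 -42.3 -40. ]
rim +X 546 X [20.5 23.3 25.6] Y [-34.   -3.3  33.8]
rim -X 548 X [-29.4 -27.1 -24.4] Y [-34.3  -3.6  34. ]
case top 4265 X [-21.2  -1.9  17.7] Y [ 1.8 21.9 41.1]
floor 2450 X [-19.7  -0.4  19.6] Y [-40.1 -18.7   1.5]
held 638 X [-5.8 -0.   5.8] Y [-63.4 -61.6 -61. ]
held all 2397 X [-29.   -1.4  28. ] Y [-76.6 -64.8 -61.1]
```

View pics/w3.png

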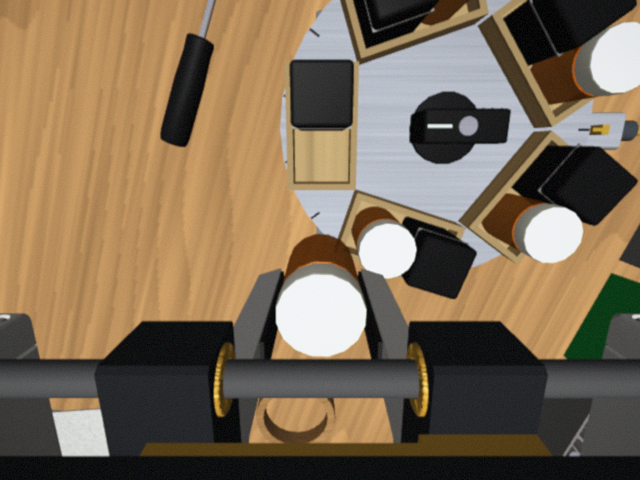

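The wrist view shows the free half of the box at (322,158), the case top at (322,93), and the jar held squarely. The free gap is 41.6 mm, only 0.8 mm a side. Before inserting, I'll nudge the case about 1.5 mm towards its wall, using the jar above the rim. First, hover.

```bash
python3 -m crank '[[0.7,[0.015,0.0003,0],[0,0,0]],[0.7,[0.025,0,0],[0,0,0]],[0.7,[0.016,0,0],[0,0,0]],[0.7,[0.005,0,0],[0,0,0]],[0.7,[0,0,0],[0,0,0]],[0.7,[0,0,0],[0,0,0]],[0.7,[0,0,0],[0,0,0]]]' | grep wrist_f; python3 go.py .5162 -.0898 .107 108.8; python3 wl.py w4.png
```

```text
wrist_force: [0.3, -0.1, -0.7]
shift mm [ 2.5  0.2 73.4] turn deg [-0.    0.02 -0.06] t 11.6 yaw 108.74 pos [ 0.5167 -0.0922  0.1804] w 0.03955719779713599
rim +Y 228 X [-14.3   0.2  14.8] Y [45.6 47.5 49.4]
rim -Y none
rim +X 446 X [20.5 23.4 25.6] Y [-33.6  -3.3  34.4]
rim -X 427 X [-29.3 -27.3 -24.5] Y [-34.1  -5.6  34.1]
case top 3446 X [-21.3  -1.7  17.6] Y [ 1.8 22.2 41. ]
floor 930 X [-19.9   0.2  19.4] Y [-31.7 -19.5  43.5]
held 589 X [-5.8  0.1  5.9] Y [-1.9 -0.9 -0.3]
held all 2236 X [-28.7  -0.4  28.8] Y [-15.8  -4.2  -0.4]
```

```bash
python3 -m crank '[[0.7,[0,0,0.015],[0,0,0]],[0.7,[0,0,0.025],[0,0,0]],[0.7,[0,0,0.02],[0,0,0]],[0.7,[0,0,0.01],[0,0,0]],[0.7,[0,0,0.004],[0,0,0]],[0.7,[0,0,0],[0,0,0]],[0.7,[0.001,0,0],[0,0,0]],[0.7,[0.0005,0,0],[0,0,0]]]' | egrep 'tool|wrist_f';  python3 -m crank '[[0.7,[0.0005,0,0],[0,0,0]],[0.7,[0.0005,0,0],[0,0,0]],[0.7,[0.0005,0,0],[0,0,0]],[0.7,[0.0005,0,0],[0,0,0]],[0.7,[0,0,0],[0,0,0]]]' | egrep 'tool|wrist_f'; python3 wl.py w5.png;python3 go.py .5162 -.0898 .0814 108.8
```

```text
tool_pos: [0.5169, -0.0903, 0.1078]
wrist_force: [-0.2, 0.3, -0.4]
tool_pos: [0.5156, -0.0884, 0.1067]
wrist_force: [1.0, -1.2, 0.8]
rim +Y 482 X [-14.9   0.4  14.6] Y [43.2 47.3 49.7]
rim -Y none
rim +X 437 X [20.7 24.1 25.7] Y [-23.7   0.6  34.4]
rim -X 318 X [-29.5 -28.3 -24.4] Y [-22.1  -7.6  34.4]
case top 7373 X [-23.6  -1.7  23.5] Y [-9.2 23.1 43.1]
floor 90 X [-19.   -0.5  19.9] Y [41.3 43.3 44. ]
held 2490 X [-5.9  0.1  5.8] Y [-35.  -13.1   3.6]
held all 11805 X [-29.1  -0.3  29. ] Y [-33.4  -9.5   3.2]
shift mm [-1.5  0.1 25.2] turn deg [ 0.02  0.02 -0.02] t 13.0 yaw 108.78 pos [ 0.5156 -0.0884  0.1066] w 0.03927757695184866
```

The case has moved about 2 mm and the force is small. I'll back off 1.7 mm and lower.

```bash
python3 -m crank '[[0.7,[-0.0017,0,0],[0,0,0]],[0.7,[0,0,0.005],[0,0,0]],[0.7,[0,0,0.005],[0,0,0]],[0.7,[0,0,0.004],[0,0,0]],[0.7,[0,0,0.003],[0,0,0]],[0.7,[0,0,0],[0,0,0]]]' | egrep 'tool|wrist_f';  python3 -m crank '[[0.7,[0,0,0.003],[0,0,0]],[0.7,[0,0,0.002],[0,0,0]],[0.7,[0,0,0.001],[0,0,0]],[0.7,[0,0,0],[0,0,0]]]' | egrep 'tool|wrist_f'; python3 go.py .5162 -.0898 .0816 108.8
```

```text
tool_pos: [0.5155, -0.0896, 0.0886]
wrist_force: [-0.1, 0.4, -1.5]
tool_pos: [0.5159, -0.0898, 0.0833]
wrist_force: [0.7, -0.1, -0.2]
shift mm [-0.1  0.3  1.7] turn deg [-0.01 -0.02 -0.03] t 14.0 yaw 108.77 pos [ 0.5159 -0.0898  0.0833] w 0.03935151985217709
```

```bash
for i in 1; do python3 -m crank '[[0.7,[0,0,0.001],[0,0,0]],[0.7,[0,0,0],[0,0,0]]]' | egrep 'tool|wrist_f';  python3 -m crank '[[0.7,[0,0,0.001],[0,0,0]],[0.7,[0,0,0],[0,0,0]]]' | egrep 'tool|wrist_f'; done; python3 go.py .5162 -.0898 .0816 108.8
```

```text
tool_pos: [0.516, -0.0899, 0.0824]
wrist_force: [0.4, -0.2, -1.3]
tool_pos: [0.5161, -0.0899, 0.0816]
wrist_force: [0.1, 0.5, -0.8]
shift mm [ 0.1  0.1 -0. ] turn deg [ 0.02  0.01 -0.03] t 14.4 yaw 108.77 pos [ 0.5161 -0.0899  0.0816] w 0.0389971873663911
```

```bash
python3 -m crank '[[0.7,[0,0,0.0007],[0,0,0]],[0.7,[0,0,0],[0,0,0]]]' | egrep 'tool|wrist_f';  python3 -m crank '[[0.7,[0,0,0.0005],[0,0,0]],[0.7,[0,0,0],[0,0,0]]]' | egrep 'tool|wrist_f'
```

```text
tool_pos: [0.5162, -0.09, 0.0816]
wrist_force: [-0.9, 0.4, 4.0]
tool_pos: [0.5163, -0.09, 0.0816]
wrist_force: [-2.8, 1.0, 6.2]
```

The jar is on the floor: the height matches exactly. I'll release, rise and check.

```bash
python3 -m crank '[[0.5,[0,0,0],[0,0,0]],[0.4,[0,0,0],[0,0,0]],[0.3,[0,0,0],[0,0,0]],[0.3,[0,0,0],[0,0,0]],[0.3,[0,0,-0.02],[0,0,0]],[0.3,[0,0,-0.04],[0,0,0]],[0.3,[0,0,-0.04],[0,0,0]],[0.3,[0,0,-0.02],[0,0,0]]]' | egrep 'tool|width'; python3 -m crank '[[0.3,[0,0,0],[0,0,-8.5]],[0.3,[0,0,0],[0,0,-8.5]],[0.3,[0,0,0],[0,0,-8.5]],[0.3,[0,0,0],[0,0,-8.5]],[0.3,[0,0,0],[0,0,-8.5]],[0.3,[0,0,0],[0,0,-8.5]],[0.3,[0,0,0],[0,0,-8.5]],[0.3,[0,0,0],[0,0,-8.5]]]' >/dev/null;  python3 -m crank '[[0.3,[0,0,0],[0,0,-8.5]],[0.3,[0,0,0],[0,0,-8.5]],[0.3,[0,0,0],[0,0,-5]],[0.3,[0,0,0],[0,0,0]],[0.3,[0,0,0],[0,0,0]]]' | egrep 'ee_'; python3 go.py .5995 -.0398 .20 198.8
python3 - <<'E'
from h import *
a=np.radians(18.8);ex=np.array([np.cos(a),np.sin(a)]);ey=np.array([-np.sin(a),np.cos(a)])
s=snap('scene');P=cloud(s);L=P[...,:2]-np.array([.5096,-.0704]);X=L@ex*1000;Y=L@ey*1000;z=P[...,2];c=s['color'].astype(int)
for n,m in(('dark',c.max(2)<80),('white',c.min(2)>130)):
    k=m&(abs(X)<30)&(abs(Y)<48)&(abs(z-.12)<.008);print(n,k.sum(),X[k].min(),X[k].max(),Y[k].min(),Y[k].max(),np.percentile(z[k],[2,50,98])) if k.sum() else print(n,0)
E
```

```text
tool_pos: [0.5174, -0.0902, 0.2043]
width: 0.0659
ee_rot: [3.141, -0.0, -2.816]
shift mm [-95.2  20.7   0.1] turn deg [ 0.01 -0.01 -0.13] t 16.9 yaw -161.33 pos [ 0.516  -0.0899  0.2001] w 0.06609357714866634
dark 283 -19.44152355813633 21.79881335477033 2.18898507006098 39.891705309706005 [0.11276601 0.11931235 0.12368299]
white 258 -20.715335007067978 21.006156527257755 -39.74585616599066 1.9416398874062366 [0.11463003 0.12003091 0.12401365]
```

Both tops are at 0.120, level and seated. Over to the knob.

```bash
python3 -m crank '[[0.3,[-0.015,0.0032,0],[0,0,0]],[0.3,[-0.03,0.0065,0],[0,0,0]],[0.3,[-0.03,0.0065,0],[0,0,0]],[0.3,[-0.0152,0.0033,0],[0,0,0]],[0.3,[-0.005,0.0012,0],[0,0,0]],[0.3,[0,0,0],[0,0,0]],[0.3,[0,0,0],[0,0,0]]]' >/dev/null; python3 go.py .5995 -.0398 .076 198.8
python3 - <<'E'
from h import *
s=snap('wrist');save(s,'w6.png');P=cloud(s);d=np.hypot(P[...,0]-.5995,P[...,1]+.0398)
k=(d<.045)&(P[...,2]>.109)&(P[...,2]<.12);q=P[k];print(k.sum(),q.mean(0),cv2.minAreaRect((q[:,:2]*1000).astype(np.float32)))
E
```

```text
shift mm [-2.000e-01 -1.000e-01  1.242e+02] turn deg [ 0.   -0.02 -0.04] t 17.65 yaw -161.24 pos [ 0.5993 -0.0397  0.2002] w 0.06602517646385683
1989 [ 0.59563521 -0.03905941  0.11397661] ((596.8366088867188, -38.70114517211914), (55.92169952392578, 22.450477600097656), 18.397764205932617)
```

View pics/w6.png

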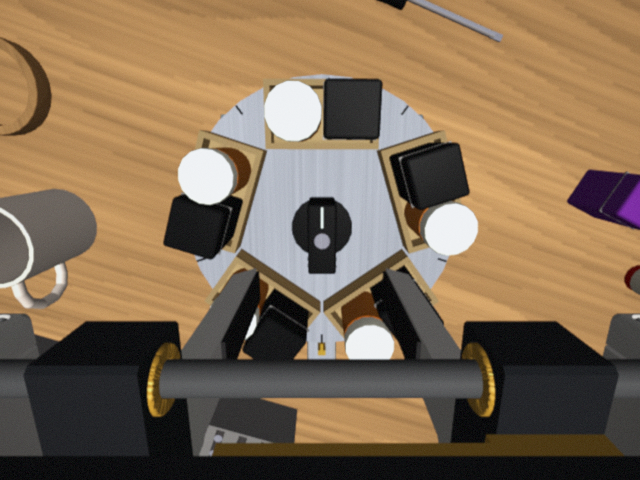

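The wrist view shows the kit in its box at the top (293,110)/(352,108), with the knob bar centred under the tool at (322,235). I'll descend and grip.

```bash
python3 -m crank '[[0.3,[0,0,0.02],[0,0,0]],[0.3,[0,0,0.03],[0,0,0]],[0.3,[0,0,0.03],[0,0,0]],[0.3,[0,0,0.025],[0,0,0]],[0.3,[0,0,0.014],[0,0,0]],[0.3,[0,0,0.004],[0,0,0]],[0.3,[0,0,0],[0,0,0]],[0.6,[0,0,0],[0,0,0]]]'| egrep 'tool|wrist_f'; python3 -m crank '[[0.9,[0,0,0],[0,0,0]],[0.9,[0,0,0],[0,0,0]],[0.9,[0,0,0],[0,0,0]],[0.9,[0,0,0],[0,0,0]],[0.9,[0,0,0],[0,0,0]]]'; python3 go.py .5995 -.0398 .076 198.8
```

```text
tool_pos: [0.6005, -0.0399, 0.0791]
wrist_force: [0.1, 0.1, -0.1]
time: 19.0
tool_pos: [0.5993, -0.0389, 0.0774]
ee_rot: [3.14, 0.0, -2.814]
wrist_force: [0.5, -2.7, -1.2]
width: 0.022
finger_force: 30.0
shift mm [ 0.1 -0.9  1.4] turn deg [ 0.09  0.01 -0.01] t 19.0 yaw -161.21 pos [ 0.5993 -0.0389  0.0774] w 0.022002736164218176
```

```bash
python3 -m crank '[[0.9,[0,0,0],[0,0,3]],[0.9,[0,0,0],[0,0,3]],[0.9,[0,0,0],[0,0,3]],[0.9,[0,0,0],[0,0,3]],[0.9,[0,0,0],[0,0,3]],[0.9,[0,0,0],[0,0,3]],[0.9,[0,0,0],[0,0,3]],[0.9,[0,0,0],[0,0,3]]]'; python3 -m crank '[[0.9,[0,0,0],[0,0,0]],[0.9,[0,0,0],[0,0,0]],[0.9,[0,0,0],[0,0,0]]]'; python3 go.py .5995 -.0398 .076 126.8; python3 -c "
from h import *;print(robot.get_obs()['wrist_torque'])"
```

```text
time: 19.8
tool_pos: [0.5994, -0.0395, 0.0774]
ee_rot: [3.141, -0.0, 3.048]
wrist_force: [-0.8, 0.6, 0.2]
width: 0.0218
finger_force: 30.0
time: 20.1
tool_pos: [0.5994, -0.0395, 0.0774]
ee_rot: [3.141, -0.0, 3.051]
wrist_force: [-1.7, 1.2, 1.1]
width: 0.0217
finger_force: 30.0
shift mm [-0.1 -0.3  1.4] turn deg [ 1.000e-02 -1.000e-02  4.802e+01] t 20.1 yaw 174.82 pos [ 0.5994 -0.0395  0.0774] w 0.02171709083231358
[ 0.25956722  0.17496495 -0.07948785]
```

First stop reached at 24°, with small forces. On to the second and third.

```bash
python3 -m crank '[[0.9,[0,0,0],[0,0,3]],[0.9,[0,0,0],[0,0,3]],[0.9,[0,0,0],[0,0,3]],[0.9,[0,0,0],[0,0,3]],[0.9,[0,0,0],[0,0,3]],[0.9,[0,0,0],[0,0,3]],[0.9,[0,0,0],[0,0,3]],[0.9,[0,0,0],[0,0,3]]]'|grep wrist_f; python3 -m crank '[[0.9,[0,0,0],[0,0,0]],[0.9,[0,0,0],[0,0,0]]]'|egrep 'ee|wrist_f'; python3 -m crank '[[0.9,[0,0,0],[0,0,3]],[0.9,[0,0,0],[0,0,3]],[0.9,[0,0,0],[0,0,3]],[0.9,[0,0,0],[0,0,3]],[0.9,[0,0,0],[0,0,3]],[0.9,[0,0,0],[0,0,3]],[0.9,[0,0,0],[0,0,3]],[0.9,[0,0,0],[0,0,3]]]'|grep wrist_f; python3 -m crank '[[0.9,[0,0,0],[0,0,0]],[0.9,[0,0,0],[0,0,0]],[0.9,[0,0,0],[0,0,0]],[0.9,[0,0,0],[0,0,0]]]'; python3 go.py .5995 -.0398 .076 126.8
python3 - <<'E'
from h import *
print(robot.get_obs()['wrist_torque'])
A=np.array([.5995,-.0398])
for n in('scene','top'):
    s=snap(n);P=cloud(s);c=s['color'].astype(int);L=P[...,:2]-A;d=np.hypot(*np.moveaxis(L,-1,0))
    k=(d<.14)&(d>.06)&(c.min(2)>130)&(P[...,2]>.105)&(P[...,2]<.13)
    N,lab,st,ce=cv2.connectedComponentsWithStats(k.astype(np.uint8))
    for i in range(1,N):
        if st[i,4]>60:
            (x,y),R=cv2.minEnclosingCircle((P[lab==i][:,:2]*1000).astype(np.float32)); v=np.array([x,y])/1000-A
            print(n,st[i,4],round(x),round(y),'r',round(np.hypot(*v),4),'ang',round(np.degrees(np.arctan2(v[1],v[0])),1),'z',np.median(P[lab==i][:,2]).round(4),ce[i].round())
    if n=='scene': cv2.imwrite('pics/p3.png',cv2.resize(s['color'][140:340,160:400,::-1],None,fx=3,fy=3,interpolation=cv2.INTER_CUBIC))
E
```

```text
wrist_force: [-3.3, -1.9, 1.1]
ee_rot: [-3.141, -0.0, 2.633]
wrist_force: [-2.1, -1.9, 2.1]
wrist_force: [-4.7, -3.3, 2.8]
time: 22.3
tool_pos: [0.5988, -0.0406, 0.0774]
ee_rot: [-3.14, 0.0, 2.213]
wrist_force: [-4.2, -3.0, 2.5]
width: 0.0219
finger_force: 30.0
shift mm [0.3 1.1 1.4] turn deg [-0.11  0.02  0.01] t 22.3 yaw 126.81 pos [ 0.5988 -0.0406  0.0774] w 0.021917963824523642
[-0.12690249  0.21207    -0.07172641]
scene 272 527 23 r 0.0957 ang 139.0 z 0.1199 [318. 222.]
scene 279 580 -136 r 0.0979 ang -101.8 z 0.1196 [236. 230.]
scene 324 684 -87 r 0.0969 ang -29.3 z 0.1194 [244. 279.]
scene 342 668 28 r 0.0962 ang 44.8 z 0.1195 [303. 284.]
top 173 580 -135 r 0.0975 ang -101.5 z 0.1204 [376. 216.]
top 74 533 15 r 0.0863 ang 140.7 z 0.1209 [316. 235.]
```

View pics/p3.png

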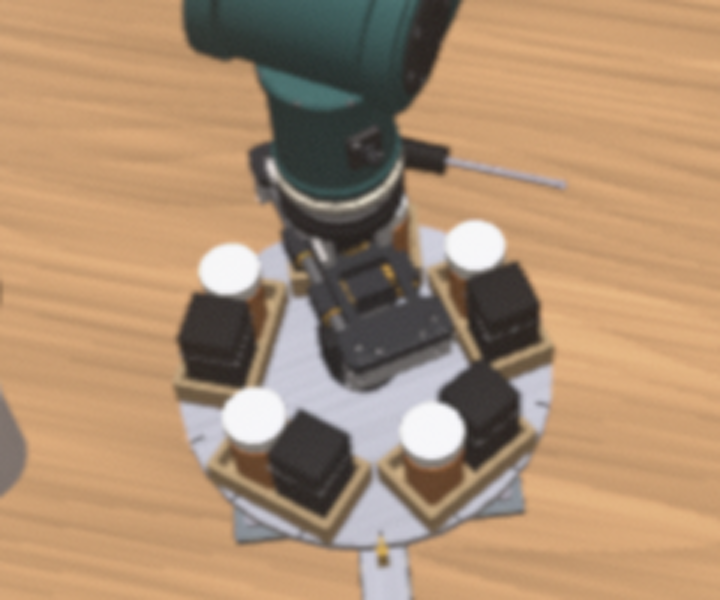

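The picture shows the dial turned 72°. The kit's cap is at (475,245), or 139° about the axis as predicted, upright with its top at 0.120. The case beside it is at (505,305), and the gripper is still on the knob.

```bash
python3 -c "
from bench import robot;print(robot.close_job())"
```

```text
the job is handed in; nothing more can be done
None
```

The job is handed in: the bit case and jar stand side by side on the floor of the box, the table is at the third click (72° clockwise), and the gripper still holds the knob; it took about 22 s of the 69 s allowed.

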